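# Hang a cedar scent block on the wardrobe rail

## Robot

A 7-joint arm with a two-finger parallel gripper is mounted at the origin on the work surface. World frame = base frame: x ahead of the robot, y to its left, z up, the work surface at z = 0. Lengths are in m, angles in rad, forces in N, time in s.
With the tool pointing down it reaches from about 0.35 to 0.9 m from the base axis. Payload 8.1 kg.
Tool frame: the origin (TCP) lies between the finger pads, 19 mm behind the fingertips; this is the grasp point; z points along the fingers, y is the line along which they close (so a half turn about z gives the same grasp; the last joint's range is limited). The gripper opens to 85 mm and grips with 20 to 120 N. Pads are 22 mm wide; open, the fingers measure 114 mm over their backs; the gripper's body (76 mm by 85 mm) begins 54 mm behind the grasp point. The pads swing forward as they close: fully open they stand 13 mm farther back than shut.
Start: joints at [1.122, 0.434, 0.025, 1.573, -0.012, 1.134, -0.075], TCP at [0.212, -0.588, 0.25] pointing down, gripper open.
Joint ranges: [-2.62, 2.62], [-0.44, 2.09], [-1.27, 1.32], [0.08, 2.57], [-1.32, 4.46], [0.12, 2], [-2.74, 2.74]. Speed limits (rad/s): [2.22, 2.22, 3.01, 3.01, 3.14, 3.14, 3.14].

## Interface

Orientations are given as a 3x3 rotation matrix whose columns are the frame's x, y, z axes.
In Python, from workcell import bot gives the robot as it stands.
- The arm moves only by the shell command python3 -m inch 'ROWS'. ROWS is JSON, a list of rows, each a list of 3 entries, a list of its own where there are three numbers: the opening, from -1 (shut) to 1 (fully open), then the shift along the tool's x, y, z in cm, then the turn, a rotation vector about the tool's x, y, z in rad. A call has 1 to 12 rows; each row shifts and turns the commanded pose from where the row before left it, along the tool's axes as they then stand; what a row does not reach is not made up. A row lasts 1/10 s, in which the tool goes at most 50 mm and 8.59 degrees, less where a joint would pass 70% of its speed; a pose out of reach is approached as far as the arm can. A call with a gripper value outside its range is refused whole. The fingers move at their own pace and stop on an object; the grip force is fixed at half the most. Time passes only in rows, so rows that do not move let the fingers close. It gives the time, the measured TCP pose, the force, the opening and the grip force at its end, in the units of the state.
- bot.read_state(): the state, without advancing time (a new reading comes with each control period).
- bot.snapshot(name): name is "scene" or "top"; returns the picture (384x512x3 uint8, red, green, blue); there is no depth.
- bot.camera_info(name): a dict with "K" (3x3 intrinsics, pixels), "origin" and "attitude" of the camera in the world. Camera axes: x right, y down, z forward; pixel columns grow to the right and rows downward; lengths in m; the calibration is good to about 2 mm. A picture is of the moment at which its call begins. camera_info takes no time and is no camera call.
- bot.hand_in(): hands the job in; it is judged then, once.
Trained networks look in the newest picture that a camera, given by its name, has taken for a name from the list of things; names that differ only in an ending like _2 or _b are one class to them, and where a whole thing is asked for, a point or a joint stands for the part that bears it (a point fixed in the world has none). Each returns a list of dicts, best first, with "conf" (0 to 1); they miss things now and then, are a little off and sometimes report something else, mostly with a low value. They report only what shows in the picture. A call takes as long as a camera call. They do not tell look-alikes from the thing itself.
- bot.boxes_of(camera, query): "xyz" ([x, y, z] in m, in world coordinates, good to about 4 mm: the middle of the surface that is visible of it).
The state is a dict: "t": time; "joint_positions": joint angles; "dq": joint speeds; "effort": joint torques, N m; "position": TCP position; "orientation": TCP orientation; "ft_force": force on the tool from outside, world axes, zero at the start; "moment": the same for the moment, N m; "opening": opening from 0.0 (shut) to 1.0 (fully open); "grasp_force": force on a finger pad.
Only numpy, scipy, OpenCV 4.12 (cv2) and the standard library are available. Lean on these libraries where they do the work, as an engineer would, in place of code of your own. Each camera call takes 0.05 s, during which the arm holds its last target. There are 200 camera calls.

## Task

Hang the cedar block with the open black hook on the low wardrobe rail: slide the hook sideways onto the bar through its gap, somewhere between the two orange bands, and let it hang freely from the bar. Leave the block with the closed white ring and the red polish tin where they are.

Things in the scene. Friction and masses are not known exactly. Their poses are not given: they have to be found in the camera images.
- scent_block: Brown cedar block 50x40x42 mm, 0.09 kg; on it an open black C hook, above that a black tab (yellow dot: gap side). Origin: C's centre, 83 above the underside; z up. C in the xz plane, inner radius 28, outer 34, 18 wide (y); gap 42 high faces +x (at start away from robot, +-40 deg), lips end at x=23. Tab 26(x) x 18(y), z 33 to 65: TCP at z=55, close along y. Hung: origin 19 below bar axis.
- rail: Fixed low rail: level aluminium bar, 18 mm diameter, 340 long along y, ending in black posts 20 mm square (tops 9 above the bar's axis, feet 90 mm in x). Origin: middle of the bar's axis, 175 above the shelf; x level, across the bar, away from the robot (within 20 deg), z up. Two thin orange bands round the bar at y = -57 and +57 mm; both sides of the bar and the space below are clear.
- ring_block: Bystander, loose: the same brown cedar block, but with a closed white ring on top (outer radius 34 mm) and no tab, 117 mm tall. Origin: centre of the ring, 83 mm above the underside; z up.
- polish_tin: Bystander, loose: flat red shoe polish tin with a brass disc on its lid, 76 mm diameter, 30 mm high. Origin: centre of its underside.
Mind the look-alikes: they are no part of the job. Leave any blue or green look-alike of the scent_block alone.

How it is judged:
At the end, for the whole second after the job is handed in: The open hook hangs on the bar: its eye's centre is within 14 mm of the bar's axis sideways, 12 to 26 mm below it and within 50 mm of the bar's middle along it (between the orange bands), the block is upright within 17 degrees and moves slower than 50 mm/s (x of scent_block in the frame of rail between -0.014 and 0.014 m and y of scent_block in the frame of rail between -0.05 and 0.05 m and z of scent_block in the frame of rail between -0.026 and -0.012 m and angle between scent_block's own z axis and vertical below 0.3 rad and linear speed of scent_block below 0.05 m/s); the robot touches nothing.
It fails at once if the block with the closed white ring is pushed more than 30 mm or tipped (distance of ring_block from where it was at the start of the episode above 0.03 m or angle between ring_block's own z axis and vertical above 0.5 rad).
It fails at once if the polish tin is pushed more than 30 mm (distance of polish_tin from where it was at the start of the episode above 0.03 m).
It also fails if it takes over 38 s, if anything falls off the work surface, if the arm or the gripper's body presses on something with over 40 N, if the wrist force passes 120 N, or if a joint passes its speed limit or range.

## Working session

There is one attempt and no reset: what is moved stays moved. The work goes in short steps, Python scripts to look and compute and a shell command to move; the robot and the scene stay as the last step left them, time stands still between calls to the robot, and variables do not carry over. Pictures are saved under pics/ and viewed, at most 10 in all, crops included, and the job is handed in when it is done.

```bash
mkdir -p pics
python3 - <<'E'
from workcell import bot
import cv2,numpy as np
np.set_printoptions(precision=4,suppress=True)
for n in("scene","top"):
    im=bot.snapshot(n); cv2.imwrite(f"pics/{n}0.png",im[:,:,::-1])
    c=bot.camera_info(n); print(n,np.array(c["K"]).tolist(),c["origin"],np.array(c["attitude"]).round(4).tolist())
    for q in("scent_block","rail","ring_block","polish_tin"):
        print(q,[(np.round(d["xyz"],3).tolist(),round(d["conf"],2)) for d in bot.boxes_of(n,q)])
s=bot.read_state();print(s["t"],s["position"],np.array(s["orientation"]))
E
```

```text
scene [[363.5889242632818, 0.0, 253.30842264465562], [0.0, 363.5889242632818, 192.1983840771248], [0.0, 0.0, 1.0]] [ 0.7668 -0.2355  0.7351] [[0.6815, 0.6479, -0.3403], [0.7318, -0.5993, 0.3245], [0.0063, -0.4702, -0.8826]]
scent_block [([0.469, 0.026, 0.056], 0.9), ([0.48, 0.136, 0.047], 0.8), ([0.361, 0.016, 0.058], 0.76)]
rail [([0.69, 0.041, 0.183], 0.63)]
ring_block [([0.482, 0.276, 0.054], 0.56)]
polish_tin [([0.495, -0.205, 0.027], 0.6)]
top [[396.3845030563114, 0.0, 258.2577633219621], [0.0, 396.3845030563114, 190.24788926098154], [0.0, 0.0, 1.0]] [ 0.4453 -0.0232  0.9731] [[-0.0177, -0.9952, 0.0964], [-0.999, 0.0216, 0.039], [-0.0409, -0.0956, -0.9946]]
scent_block [([0.474, 0.134, 0.063], 0.97), ([0.354, 0.02, 0.1], 0.76), ([0.454, 0.025, 0.104], 0.56)]
rail [([0.685, 0.071, 0.174], 0.58)]
ring_block [([0.474, 0.277, 0.059], 0.69)]
polish_tin [([0.492, -0.206, 0.03], 0.89)]
0.5 [ 0.2118 -0.588   0.25  ] [[ 0.9408  0.3389 -0.    ]
 [ 0.3389 -0.9408  0.    ]
 [-0.     -0.0001 -1.    ]]
```

View pics/scene0.png

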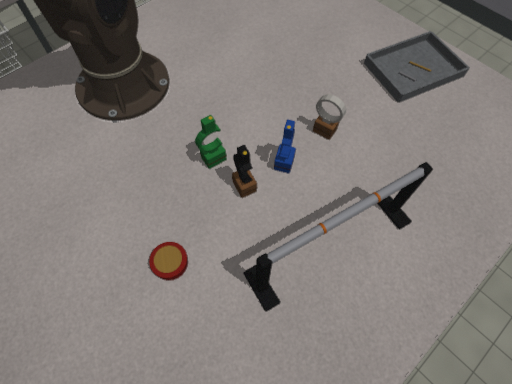

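View pics/top0.png

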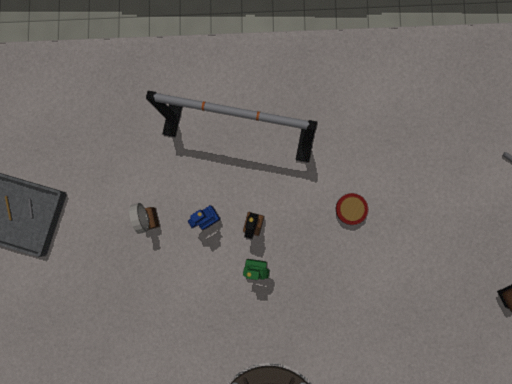

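The scene view shows the candidates: green hook (211,142), black hook on brown cedar (244,172), blue hook (286,147) and the white closed ring (328,115). The tin is at (168,260). The rail runs from (265,258) to (425,170), with orange bands at (323,228) and (377,196). The top view shows the black hook at (254,224), blue (205,218), green (256,270), ring (143,217), and bands at (203,105) and (258,115). I choose the black hook on brown and will check it in a crop.

Run:
```python
import cv2,numpy as np
a=cv2.imread("pics/scene0.png")[135:205,215:275];b=cv2.imread("pics/top0.png")[195:255,224:288]
f=lambda i:cv2.resize(i,(390,455),interpolation=cv2.INTER_CUBIC)
cv2.imwrite("pics/crop0.png",np.hstack([f(a),f(b)]))
```

```text
(no output)
```

View pics/crop0.png

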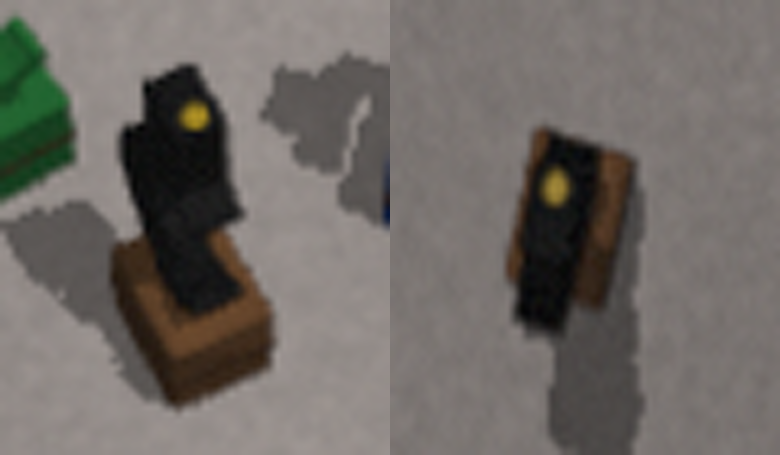

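The crop confirms it: brown cedar block, black C and tab, and the yellow dot on the tab's far (+x) face at scene (245,153) and top (251,220). Next I fit both poses to the silhouettes.

```bash
cat > h.py <<'E'
from workcell import bot
import cv2,numpy as np
from scipy.optimize import minimize
np.set_printoptions(precision=4,suppress=True)
def proj(n,P):
    c=bot.camera_info(n);p=(np.atleast_2d(P)-c["origin"])@np.array(c["attitude"])@np.array(c["K"]).T
    return p[:,:2]/p[:,2:]
def box(x,y,z): return np.array([[a,b,c] for a in x for b in y for c in z])
def parts():
    L=[box((-.025,.025),(-.02,.02),(-.083,-.041)),box((-.013,.013),(-.009,.009),(.03,.065))]
    ang=np.linspace(np.radians(46),np.radians(314),25)
    for a,b in zip(ang[:-1],ang[1:]):
        L.append(np.array([[r*np.cos(t),y,r*np.sin(t)] for r in(.028,.034) for t in(a,b) for y in(-.009,.009)]))
    L.append(box((-.01,.01),(-.009,.009),(-.043,-.03)))
    return L
PARTS=parts();S=4
def render(n,o,R,roi):
    u0,v0,u1,v1=roi;m=np.zeros(((v1-v0)*S,(u1-u0)*S),np.uint8)
    for P in PARTS:
        q=(proj(n,P@R.T+o)-[u0,v0]+.5)*S
        cv2.fillConvexPoly(m,cv2.convexHull(np.round(q).astype(np.int32)),1)
    return m
def mask(im,roi):
    u0,v0,u1,v1=roi;c=cv2.resize(im[v0:v1,u0:u1],None,fx=S,fy=S,interpolation=cv2.INTER_CUBIC).astype(int)
    return ((c.max(2)<55)|((c[...,2]-c[...,0])>22)).astype(np.uint8)   # BGR
def rz(t): return np.array([[np.cos(t),-np.sin(t),0],[np.sin(t),np.cos(t),0],[0,0,1.]])
def orange(im):
    h=cv2.cvtColor(im,cv2.COLOR_BGR2HSV);return cv2.inRange(h,(3,140,110),(14,255,255))
E
python3 - <<'E'
from h import *
I={n:cv2.imread(f"pics/{n}0.png") for n in("scene","top")}
roi={"scene":(228,138,264,202),"top":(238,205,274,248)}
M={n:mask(I[n],roi[n]) for n in I}
def cost(p,ns=("scene","top")):
    c=0
    for n in ns:
        r=render(n,np.array([p[0],p[1],.083]),rz(p[2]),roi[n]);c+=1-(r&M[n]).sum()/(r|M[n]).sum()
    return c
for t in(-.6,-.3,0,.3,.6):
    s=minimize(cost,[.462,.027,t],method="Nelder-Mead",options=dict(initial_simplex=[[.462,.027,t],[.472,.027,t],[.462,.037,t],[.462,.027,t+.2]]))
    print(s.x,s.fun,cost(s.x,["scene"]),cost(s.x,["top"]))
C={}
for n in I:
    k,l,st,ce=cv2.connectedComponentsWithStats(orange(I[n]));
    C[n]=[(ce[i].round(2).tolist(),int(st[i,4])) for i in range(1,k) if st[i,4]>4];print(n,C[n])
E
```

```text
Traceback (most recent call last):
  File "h.py", line 20, in render
    q=(proj(n,P@R.T+o)-[u0,v0]+.5)*S
       ~~~~^^^^^^^^^^^
  File "h.py", line 6, in proj
    c=bot.camera_info(n);p=(np.atleast_2d(P)-c["origin"])@np.array(c["attitude"])@np.array(c["K"]).T
ValueError: time passes only in moves, steps and waits
```

```bash
sed -i 's/^def proj/CAM={n:bot.camera_info(n) for n in("scene","top")}\ndef proj/; s/c=bot.camera_info(n);p=/c=CAM[n];p=/' h.py
cat > fit0.py <<'E'
from h import *
I={n:cv2.imread(f"pics/{n}0.png") for n in("scene","top")}
roi={"scene":(228,138,264,202),"top":(238,205,274,248)}
M={n:mask(I[n],roi[n]) for n in I}
def cost(p,ns=("scene","top")):
    c=0
    for n in ns:
        r=render(n,np.array([p[0],p[1],.083]),rz(p[2]),roi[n]);c+=1-(r&M[n]).sum()/(r|M[n]).sum()
    return c
for t in(-.6,-.3,0,.3,.6):
    s=minimize(cost,[.462,.027,t],method="Nelder-Mead",options=dict(initial_simplex=[[.462,.027,t],[.472,.027,t],[.462,.037,t],[.462,.027,t+.2]]))
    print(s.x,s.fun,cost(s.x,["scene"]),cost(s.x,["top"]))
C={}
for n in I:
    k,l,st,ce=cv2.connectedComponentsWithStats(orange(I[n]));
    C[n]=[(ce[i].round(2).tolist(),int(st[i,4])) for i in range(1,k) if st[i,4]>4];print(n,C[n])
E
python3 fit0.py
```

```text
[ 0.4581  0.0281 -0.3287] 0.21779646535975705 0.1221986155849496 0.09559784977480745
[ 0.4577  0.0281 -0.2893] 0.21503768516395638 0.13497304582210246 0.08006463934185393
[ 0.4579  0.028  -0.2981] 0.21893954443731378 0.13243334458319267 0.08650619985412111
[ 0.4579  0.0281 -0.309 ] 0.22039462475442784 0.13010774547672288 0.09028687927770496
[ 0.4588  0.0282 -0.2879] 0.2261731867287381 0.1335265570234565 0.09264662970528159
scene [([377.58, 195.95], 19), ([323.24, 227.4], 25), ([160.93, 248.7], 30), ([176.81, 247.81], 16), ([155.16, 265.95], 19)]
top [([202.7, 104.0], 10), ([257.43, 113.86], 7)]
```

Run:
```python
from h import *
from scipy.optimize import least_squares
obs={"scene":[[377.58,195.95],[323.24,227.4]],"top":[[202.7,104.],[257.43,113.86]]}  # +57, -57
def res(p,ns=("scene","top")):
    P=np.array([[0,.057,0],[0,-.057,0]])@rz(p[2]).T+[p[0],p[1],.175]
    return np.concatenate([(proj(n,P)-obs[n]).ravel() for n in ns])
for ns in(("scene","top"),("scene",),("top",)):
    s=least_squares(res,[.69,.05,0],args=(ns,),x_scale=[.01,.01,.1]);print(ns,s.x,np.degrees(s.x[2]),s.fun)
s=bot.read_state();print(s["t"])
```

```text
('scene', 'top') [ 0.6917  0.0656 -0.2159] -12.371442205951238 [-0.6517  1.3207  0.2823  0.7668 -0.355   0.6626 -1.4063  0.7201]
('scene',) [ 0.6907  0.0673 -0.2178] -12.47784817945853 [-0.4819  0.405   0.4601 -0.3363]
('top',) [ 0.6931  0.0638 -0.2111] -12.093236765189776 [ 0.5008  0.1065 -0.4939 -0.0988]
0.5
```

```bash
python3 -m inch '[[0,[1.4,-1.5,0],[0,0,0]],[0,[2.6,-2.9,0],[0,0,0]],[0,[2.6,-2.9,0],[0,0,0]],[0,[2.6,-2.9,0],[0,0,0]],[0,[2.6,-2.9,0],[0,0,0]],[0,[2.6,-2.9,0],[0,0,0]],[0,[2.6,-2.9,0],[0,0,0]],[0,[2.6,-2.9,0],[0,0,0]],[0,[2.6,-2.9,0],[0,0,0]],[0,[2.6,-2.9,0],[0,0,0]],[0,[2.6,-2.9,0],[0,0,0]],[0,[2.6,-2.9,0],[0,0,0]]]'
python3 -m inch '[[0,[2.6,-2.9,0],[0,0,0]],[0,[2.6,-2.9,0],[0,0,0]],[0,[2.6,-2.9,0],[0,0,0]],[0,[2.6,-2.9,0],[0,0,0]],[0,[0,0,0],[0,0,0.12]],[0,[0,0,0],[0,0,0.13]],[0,[0,0,0],[0,0,0.13]],[0,[0,0,0],[0,0,0.13]],[0,[0,0,0],[0,0,0.13]],[0,[0,0,0],[0,0,0]]]'
cat > go.py <<'E'
from h import *
import sys
def goal(p,yaw):  # shift in tool axes (cm) and tool turn still needed
    s=bot.read_state();R=np.array(s["orientation"]);Rg=np.array([[np.cos(yaw),np.sin(yaw),0],[np.sin(yaw),-np.cos(yaw),0],[0,0,-1.]])
    from scipy.spatial.transform import Rotation as Q
    print("t",s["t"],"pos",s["position"],"shift cm",R.T@(np.array(p)-s["position"])*100,"turn",Q.from_matrix(R.T@Rg).as_rotvec(),"F",np.array(s["ft_force"]),"open",s["opening"],s["grasp_force"])
    print("q",np.array(s["joint_positions"]))
a=[float(v) for v in sys.argv[1:]]
if a: goal(a[:3],a[3])
E
python3 go.py .458 .028 .138 -.3
```

```text
t: 1.7
position: [0.3813, -0.1707, 0.2503]
orientation: [[0.941, 0.339, 0.001], [0.339, -0.941, -0.001], [0.001, 0.001, -1.0]]
ft_force: [0.9, -0.4, 1.0]
opening: 0.498
grasp_force: 0.0
t: 2.7
position: [0.4395, -0.0277, 0.2502]
orientation: [[0.956, -0.292, 0.0], [-0.292, -0.956, -0.0], [0.0, 0.0, -1.0]]
ft_force: [0.3, -0.3, 0.0]
opening: 0.498
grasp_force: 0.0
t 2.7 pos [ 0.4395 -0.0277  0.2502] shift cm [ 0.1423 -5.8695 11.2151] turn [ 0.0001 -0.0004  0.0037] F [ 0.313  -0.2752  0.0382] open 0.4982608554712146 0.0
q [ 0.2224  0.1563 -0.3169  1.9764  0.0573  1.017  -1.9881]
```

```bash
python3 -m inch '[[0,[0.1,-2.9,0],[0,0,0]],[0,[0,-3,0],[0,0,0]],[0,[0,0,2],[0,0,0]],[0,[0,0,3],[0,0,0]],[0,[0,0,2.5],[0,0,0]],[0,[0,0,2],[0,0,0]],[0,[0,0,1.7],[0,0,0]],[0,[0,0,0],[0,0,0]],[0,[0,0,0],[0,0,0]]]'
python3 go.py .458 .028 .138 -.3
python3 - <<'E'
from h import *
o=[]
for n in("scene","top"):
    im=bot.snapshot(n)[:,:,::-1].copy();cv2.imwrite(f"pics/{n}1.png",im)
    u,v=proj(n,[.458,.028,.1])[0].astype(int);o.append(cv2.resize(im[v-40:v+40,u-40:u+40],(400,400),interpolation=cv2.INTER_CUBIC))
cv2.imwrite("pics/c1.png",np.hstack(o))
E
```

```text
t: 3.6
position: [0.4576, 0.0285, 0.1383]
orientation: [[0.958, -0.288, -0.0], [-0.288, -0.958, 0.0], [-0.0, 0.0, -1.0]]
ft_force: [0.8, 0.2, 0.3]
opening: 0.5
grasp_force: 0.0
t 3.6 pos [0.4576 0.0285 0.1383] shift cm [0.0546 0.0328 0.0289] turn [0.     0.0003 0.008 ] F [0.8148 0.1779 0.3346] open 0.4998456525936416 0.0
q [ 0.095   0.3333 -0.3384  2.0784  0.1591  0.7542 -2.2054]
```

View pics/c1.png

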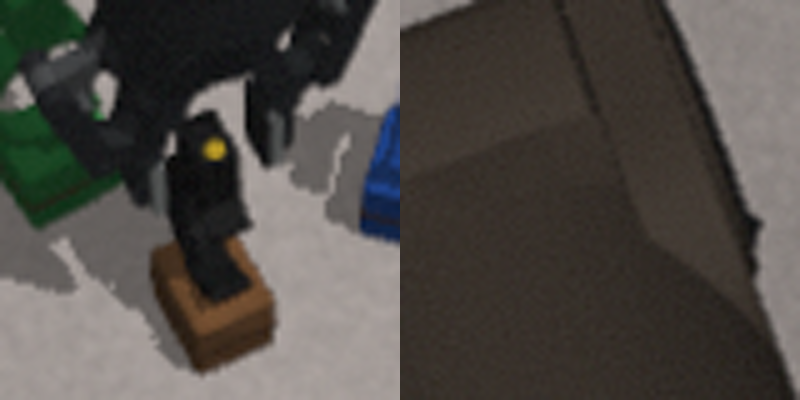

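The crop shows the tab (crop 210,150) between the two open pads (155,180) and (275,140), with the blue and green look-alikes clear of them. I close the gripper and lift.

```bash
python3 -m inch '[[-1,[0,0,0],[0,0,0]],[-1,[0,0,0],[0,0,0]],[-1,[0,0,0],[0,0,0]],[-1,[0,0,0],[0,0,0]],[-1,[0,0,0],[0,0,0]],[-1,[0,0,0],[0,0,0]],[-1,[0,0,0],[0,0,0]]]' && python3 -m inch '[[-1,[0,0,-0.5],[0,0,0]],[-1,[0,0,-1],[0,0,0]],[-1,[0,0,-2],[0,0,0]],[-1,[0,0,-2],[0,0,0]],[-1,[0,0,-2],[0,0,0]],[-1,[0,0,-2],[0,0,0]],[-1,[0,0,0],[0,0,0]]]'
python3 go.py .62 .08 .23 -.215
```

```text
t: 4.4
position: [0.4584, 0.0285, 0.1389]
orientation: [[0.957, -0.29, 0.002], [-0.29, -0.957, 0.0], [0.002, -0.001, -1.0]]
ft_force: [-0.3, -0.5, 6.7]
opening: 0.204
grasp_force: 59.5
t: 5.1
position: [0.4588, 0.0288, 0.2359]
orientation: [[0.957, -0.29, 0.005], [-0.29, -0.957, 0.0], [0.004, -0.002, -1.0]]
ft_force: [0.1, 0.1, -1.9]
opening: 0.202
grasp_force: 58.6
t 5.1 pos [0.4588 0.0288 0.2359] shift cm [13.9402 -9.5774  0.6702] turn [-0.0015 -0.0044 -0.0792] F [ 0.0525  0.1061 -1.9421] open 0.2022747072290314 58.55961799621582
q [ 0.1288  0.2057 -0.3596  1.9577  0.087   0.9882 -2.1364]
```

```bash
python3 -m inch '[[-1,[1.9,0,0],[0,0,0]],[-1,[3,0,0],[0,0,0]],[-1,[3,0,0],[0,0,0]],[-1,[3,0,0],[0,0,0]],[-1,[3,0,0],[0,0,0]],[-1,[0,-2.6,0.2],[0,0,0]],[-1,[0,-3,0.2],[0,0,0]],[-1,[0,-3,0.2],[0,0,0]],[-1,[0,-1,0],[0,0,-0.08]],[-1,[0,0,0],[0,0,0]],[-1,[0,0,0],[0,0,0]]]'
python3 go.py .618 .0816 .23 -.215
python3 - <<'E'
from h import *
o=[]
for n in("scene","top"):
    im=bot.snapshot(n)[:,:,::-1].copy();cv2.imwrite(f"pics/{n}2.png",im)
    u,v=proj(n,[.65,.075,.175])[0].astype(int);print(n,u-50,v-50);o.append(cv2.resize(im[v-50:v+50,u-50:u+50],(400,400),interpolation=cv2.INTER_CUBIC))
cv2.imwrite("pics/c2.png",np.hstack(o))
E
```

```text
t: 6.2
position: [0.618, 0.0792, 0.2264]
orientation: [[0.977, -0.215, -0.001], [-0.215, -0.977, -0.001], [-0.001, 0.001, -1.0]]
ft_force: [0.4, -1.0, -1.0]
opening: 0.201
grasp_force: 58.6
t 6.2 pos [0.618  0.0792 0.2264] shift cm [-0.0487 -0.2386 -0.3571] turn [ 0.0009  0.001  -0.0015] F [ 0.4133 -0.9588 -1.0435] open 0.20104744122231522 58.649089336395264
q [ 0.012   0.4774 -0.3317  1.5854  0.1684  1.1083 -2.148 ]
scene 285 143
top 174 79
```

View pics/c2.png

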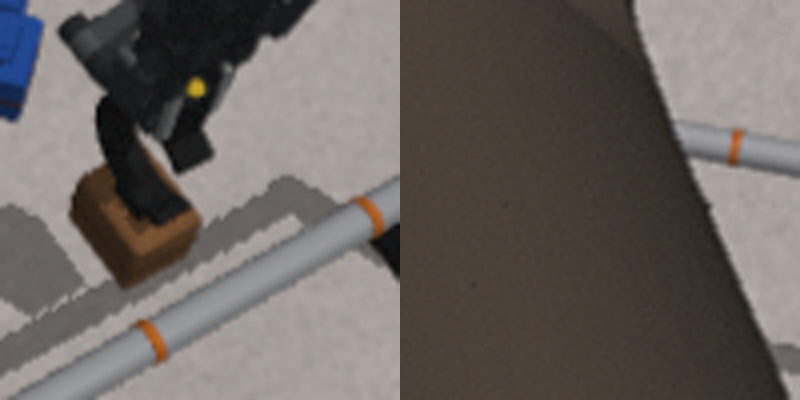

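The scene crop shows the hook held upright, with the block bottom at crop (130,285), the gap lip at (195,160) and the yellow dot at (197,88). The bar and both bands, at crop (153,340) and (370,215), lie ahead of it. Next I measure the in-hand offset.

Run:
```python
from h import *
from scipy.spatial.transform import Rotation as Q
im=cv2.imread("pics/scene2.png");roi=(295,160,345,222);u0,v0,u1,v1=roi
c=cv2.resize(im[v0:v1,u0:u1],None,fx=S,fy=S,interpolation=cv2.INTER_CUBIC).astype(int)
M=((c[...,2]-c[...,0])>22).astype(np.uint8)
k,l,st,ce=cv2.connectedComponentsWithStats(M);M=(l==1+st[1:,4].argmax()).astype(np.uint8)
s=bot.read_state();p=np.array(s["position"]);Rz=rz(-.215)
def ren(d):
    R=Rz@Q.from_rotvec([0,d[2],0]).as_matrix();o=p+R@[0,0,-.055]+Rz@[d[0],0,d[1]]
    m=np.zeros(M.shape,np.uint8)
    for i,P in enumerate(PARTS):
        q=(proj("scene",P@R.T+o)-[u0,v0]+.5)*S
        cv2.fillConvexPoly(m,cv2.convexHull(np.round(q).astype(np.int32)),1 if i==0 else 0)
    return m
f=lambda d:1-(ren(d)&M).sum()/(ren(d)|M).sum()
print(f([0,0,0]))
for i0 in([0,0,0],[.004,0,.1],[-.004,0,-.1]):
    r=minimize(f,i0,method="Nelder-Mead",options=dict(initial_simplex=np.array(i0)+[[0,0,0],[.006,0,0],[0,.006,0],[0,0,.1]]));print(r.x,r.fun)
```

```text
0.34596914274036983
[-0.0005  0.007  -0.0035] 0.2705073995771671
[0.001  0.0095 0.0035] 0.2748999789429354
[-0.0058  0.0052 -0.0545] 0.2921117502054231
```

Run:
```python
from h import *
from scipy.optimize import least_squares
from scipy.spatial.transform import Rotation as Q
s=bot.read_state();p=np.array(s["position"]);Rz=rz(-.215);P=PARTS[0]
o=p-[0,0,.055]
for a,b in zip(P,(proj("scene",P@Rz.T+o)-[285,143]+.5)*4-.5): print((a*1000).round(),b.round(0))
print(((proj("scene",np.array([[.013,0,.05],[.023,.009,.021],[.023,-.009,.021],[.023,-.009,-.021],[.023,.009,-.021]])@Rz.T+o)-[285,143]+.5)*4).round())
```

```text
[-25. -20. -83.] [ 63. 217.]
[-25. -20. -41.] [ 74. 177.]
[-25.  20. -83.] [128. 182.]
[-25.  20. -41.] [142. 140.]
[ 25. -20. -83.] [121. 296.]
[ 25. -20. -41.] [135. 258.]
[ 25.  20. -83.] [187. 258.]
[ 25.  20. -41.] [205. 219.]
[[194. 119.]
 [212. 162.]
 [178. 180.]
 [160. 225.]
 [192. 207.]]
```

```bash
python3 -m inch '[[-1,[0,-0.2,-0.3],[0,0,0]],[-1,[1,0,0],[0,0,0]],[-1,[1,0,0],[0,0,0]],[-1,[1,0,0],[0,0,0]],[-1,[1,0,0],[0,0,0]],[-1,[1,0,0],[0,0,0]],[-1,[1,0,0],[0,0,0]],[-1,[1,0,0],[0,0,0]],[-1,[0.5,0,0],[0,0,0]],[-1,[0,0,0],[0,0,0]],[-1,[0,0,0],[0,0,0]]]'
python3 go.py .6917 .0656 .23 -.215
python3 - <<'E'
from h import *
im=bot.snapshot("scene")[:,:,::-1].copy();cv2.imwrite("pics/scene3.png",im)
u,v=proj("scene",[.6917,.0656,.175])[0].astype(int);cv2.imwrite("pics/c3.png",cv2.resize(im[v-50:v+50,u-60:u+60],(720,600),interpolation=cv2.INTER_CUBIC))
E
```

```text
t: 7.4
position: [0.6919, 0.0662, 0.2299]
orientation: [[0.977, -0.212, -0.0], [-0.212, -0.977, 0.0], [-0.0, 0.0, -1.0]]
ft_force: [-0.9, -0.6, -1.4]
opening: 0.205
grasp_force: 58.6
t 7.4 pos [0.6919 0.0662 0.2299] shift cm [-0.0042  0.0605 -0.0123] turn [0.     0.0004 0.0009] F [-0.9081 -0.5838 -1.3895] open 0.20507724533329788 58.647056221961975
q [ 0.0132  0.5888 -0.3091  1.3834  0.1822  1.1978 -2.0984]
```

View pics/c3.png

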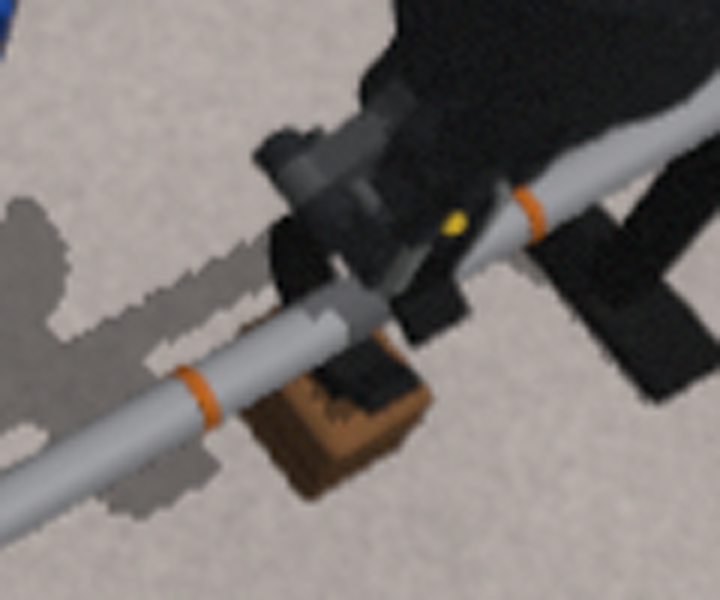

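The crop shows the bar passing through the gap: upper lip at (430,310) in front of it, C back at (300,260) behind. The hook sits at about (365,305), midway between the bands at (200,397) and (530,213). I now lower gently until it touches.

```bash
python3 -m inch '[[-1,[0,0,0.5],[0,0,0]],[-1,[0,0,0.5],[0,0,0]],[-1,[0,0,0.4],[0,0,0]],[-1,[0,0,0.2],[0,0,0]],[-1,[0,0,0],[0,0,0]],[-1,[0,0,0],[0,0,0]]]'; python3 -m inch '[[-1,[0,0,0.1],[0,0,0]],[-1,[0,0,0.1],[0,0,0]],[-1,[0,0,0],[0,0,0]],[-1,[0,0,0],[0,0,0]]]'
```

```text
t: 8.05
position: [0.6921, 0.066, 0.214]
orientation: [[0.977, -0.213, 0.0], [-0.213, -0.977, 0.0], [0.0, -0.0, -1.0]]
ft_force: [-0.2, 0.3, 0.1]
opening: 0.198
grasp_force: 58.6
t: 8.45
position: [0.6922, 0.066, 0.2122]
orientation: [[0.977, -0.213, 0.0], [-0.213, -0.977, 0.0], [0.0, -0.0, -1.0]]
ft_force: [-0.1, 0.5, -0.3]
opening: 0.199
grasp_force: 58.9
```

```bash
python3 -m inch '[[-1,[0,0,0.1],[0,0,0]],[-1,[0,0,0],[0,0,0]],[-1,[0,0,0],[0,0,0]]]'; python3 -m inch '[[-1,[0,0,0.1],[0,0,0]],[-1,[0,0,0],[0,0,0]],[-1,[0,0,0],[0,0,0]]]'
```

```text
t: 8.75
position: [0.6922, 0.0661, 0.212]
orientation: [[0.977, -0.213, 0.001], [-0.213, -0.977, 0.0], [0.001, -0.0, -1.0]]
ft_force: [-2.5, -1.4, 6.1]
opening: 0.2
grasp_force: 59.9
t: 9.05
position: [0.6923, 0.066, 0.2119]
orientation: [[0.977, -0.213, 0.002], [-0.213, -0.977, 0.0], [0.002, -0.0, -1.0]]
ft_force: [-4.6, -1.1, 12.5]
opening: 0.197
grasp_force: 60.7
```

Contact is at TCP z = 0.212 as expected. I relieve the load, open and rise.

```bash
python3 -m inch '[[-1,[0,0,-0.2],[0,0,0]],[-1,[0,0,0],[0,0,0]],[-0.5,[0,0,0],[0,0,0]],[-0.4,[0,0,0],[0,0,0]],[-0.2,[0,0,0],[0,0,0]],[0,[0,0,0],[0,0,0]],[0,[0,0,0],[0,0,0]],[0,[0,0,0],[0,0,0]],[0,[0,0,0],[0,0,0]]]'; python3 -m inch '[[0,[0,0,-0.3],[0,0,0]],[0,[0,0,-0.5],[0,0,0]],[0,[0,0,-1],[0,0,0]],[0,[0,0,-1.5],[0,0,0]],[0,[0,0,-2],[0,0,0]],[0,[0,0,-2],[0,0,0]],[0,[0,0,-2],[0,0,0]],[0,[0,0,-2],[0,0,0]],[0,[-4,0,0],[0,0,0]],[0,[-4,0,0],[0,0,0]],[0,[-4,0,0],[0,0,0]],[0,[-4,0,0],[0,0,0]]]'
python3 -m inch '[[0,[-3,0,0],[0,0,0]],[0,[0,0,0],[0,0,0]],[0,[0,0,0],[0,0,0]],[0,[0,0,0],[0,0,0]],[0,[0,0,0],[0,0,0]],[0,[0,0,0],[0,0,0]],[0,[0,0,0],[0,0,0]],[0,[0,0,0],[0,0,0]],[0,[0,0,0],[0,0,0]],[0,[0,0,0],[0,0,0]]]'
cat > look.py <<'E'
from h import *
import sys
o=[]
for n in("scene","top"):
    im=bot.snapshot(n)[:,:,::-1].copy();cv2.imwrite(f"pics/{n}{sys.argv[1]}.png",im)
    u,v=proj(n,[.6917,.0656,.16])[0].astype(int);o.append(cv2.resize(im[v-40:v+40,u-40:u+40],(400,400),interpolation=cv2.INTER_CUBIC))
cv2.imwrite(f"pics/c{sys.argv[1]}.png",np.hstack(o))
E
python3 look.py 4
```

```text
t: 9.95
position: [0.6921, 0.066, 0.212]
orientation: [[0.977, -0.213, -0.0], [-0.213, -0.977, -0.0], [-0.0, 0.0, -1.0]]
ft_force: [0.3, -0.2, 0.1]
opening: 0.495
grasp_force: 0.0
t: 11.15
position: [0.5344, 0.1005, 0.3264]
orientation: [[0.977, -0.213, 0.002], [-0.213, -0.977, 0.0], [0.002, -0.001, -1.0]]
ft_force: [0.2, 0.2, 0.1]
opening: 0.501
grasp_force: 0.0
t: 12.15
position: [0.5064, 0.1064, 0.325]
orientation: [[0.977, -0.213, -0.0], [-0.213, -0.977, -0.0], [-0.0, 0.0, -1.0]]
ft_force: [-0.3, -0.6, 0.7]
opening: 0.497
grasp_force: 0.0
```

View pics/c4.png

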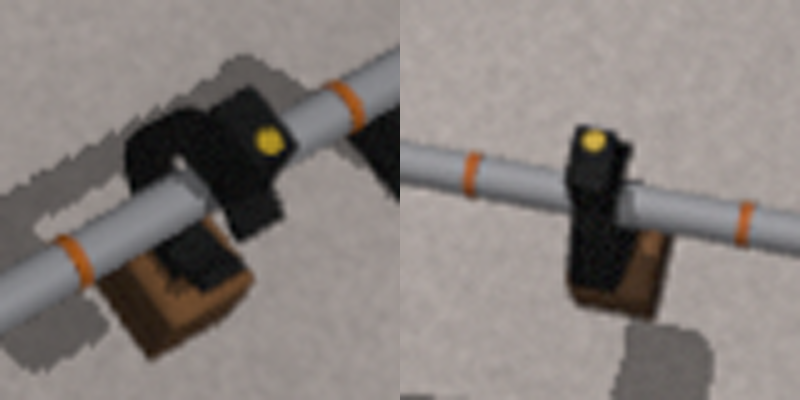

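The hook hangs on the bar between the bands, and the arm is clear. It may be tilted or swinging, so I measure that.

```bash
cat > fit4.py <<'E'
from h import *
import sys
from scipy.spatial.transform import Rotation as Q
def fit(tag):
    I={n:cv2.imread(f"pics/{n}{tag}.png") for n in("scene","top")};roi={};M={};B=np.array([.6917,.0656,.175])
    for n in I:
        u,v=proj(n,[.6917,.0656,.16])[0].astype(int);roi[n]=(u-30,v-32,u+30,v+34)
        m=mask(I[n],roi[n]);om=cv2.resize(orange(I[n])[roi[n][1]:roi[n][3],roi[n][0]:roi[n][2]],None,fx=S,fy=S)
        m[cv2.dilate(om,np.ones((9,9)))>0]=0
        k,l,st,ce=cv2.connectedComponentsWithStats(m);h,w=m.shape
        q=(proj(n,[.6917,.0656,.14])[0]-roi[n][:2])*S;i=1+np.argmin(np.hypot(*(ce[1:]-q).T)+1e3*(st[1:,4]<1500));M[n]=(l==i).astype(np.uint8)
    bar=np.array([[0,.16,0],[0,-.16,0]])@rz(-.215).T+B
    ign={}
    for n in I:   # bar region: ignored
        g=np.zeros(M[n].shape,np.uint8);q=(proj(n,bar)-roi[n][:2]+.5)*S
        cv2.line(g,*[tuple(int(z) for z in a) for a in q],1,int(.02*S*500));ign[n]=g==0
    def f(d):
        R=rz(-.215+d[3])@Q.from_rotvec([0,d[2],0]).as_matrix();o=B+rz(-.215)@[d[0],d[1],d[4]];c=0
        for n in I:
            r=render(n,o,R,roi[n]);c+=1-((r&M[n])*ign[n]).sum()/((r|M[n])*ign[n]).sum()
        return c
    for t in(0,.25,-.25):
        i0=np.array([0,0,t,0,-.019]);r=minimize(f,i0,method="Nelder-Mead",options=dict(initial_simplex=i0+np.vstack([np.zeros(5),np.diag([.006,.006,.15,.15,.005])]),maxiter=400));print(tag,"x,y,pitch,yaw,z",r.x,r.fun)
for t in sys.argv[1:]: fit(t)
E
python3 look.py 5; python3 look.py 6; python3 fit4.py 4 6
```

```text
4 x,y,pitch,yaw,z [ 0.0016  0.0019 -0.0132  0.0794 -0.0258] 0.6919077241221009
4 x,y,pitch,yaw,z [-0.0006  0.0004 -0.0027  0.1557 -0.0162] 0.7124935717250083
4 x,y,pitch,yaw,z [ 0.0011  0.0013 -0.0133  0.1047 -0.0227] 0.6894144137044272
6 x,y,pitch,yaw,z [ 0.0021  0.0017 -0.0101  0.0846 -0.0255] 0.7007153611701088
6 x,y,pitch,yaw,z [-0.0002  0.0006 -0.0131  0.1801 -0.0173] 0.72404588373346
6 x,y,pitch,yaw,z [ 0.0013  0.001  -0.0168  0.072  -0.0223] 0.7068078108475389
```

Upright (pitch about -0.01 rad), centred, and the same in both pictures. I hand it in.

Run:
```python
from workcell import bot
import cv2,numpy as np
for n in("scene","top"):
    a,b=[cv2.GaussianBlur(cv2.imread(f"pics/{n}{k}.png"),(3,3),0).astype(int) for k in(4,6)];print(n,abs(a-b).max())
print(bot.read_state()["t"]); print(bot.hand_in())
```

```text
scene 12
top 19
12.45
the job is handed in; nothing more can be done
None
```

The cedar block with the open black hook hangs freely and still on the rail, about midway between the orange bands. I handed the job in at 12.45 s with the gripper clear; no verdict came back, the ring block, tin and look-alikes were never approached, and their final positions were not measured.

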